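# Sleeve on the mill screw, then present the thrust ball

### The job

Ready the rolling mill's screw for its thrust ball: slide the tall brass sleeve over the upright shaft, guiding it down without dropping it until it sits fully home on the shoulder, and let go of it. Then pick up the ball tray by its upright grip and carry it without spilling the loose ball from its pocket, to the square steel block, where the jeweller takes the ball: finish still holding the tray level and steady over the middle of the block, with about 10 cm of air between block and tray. Leave the other things on the bench where they are.

Things in the scene. Friction and masses are not known exactly. Their poses are not given: they have to be found in the camera images.
- stand: Fixed dark steel mill screw, upright and round: foot 76 mm diameter, 12 mm high; a collar 38 mm diameter up to 30 mm, whose flat top is the shoulder; then the shaft, 20 mm diameter, to 82 mm above the bench, its topmost 6 mm tapering to 12 mm. Origin: centre of its underside; z up along the shaft.
- shoulder (a point): Point on the shaft's axis at the height of the shoulder (30 mm above the bench), on which the sleeve comes to rest.
- shaft_top (a point): Centre of the shaft's top end, 82 mm above the bench.
- sleeve: The tall brass sleeve, a plain loose ring, 44 mm outer and 25 mm inner diameter, 30 mm high, about 160 g, standing on the bench with its bore upright. Origin: centre of its underside; z along the bore.
- sleeve_center (a point): Centre of the sleeve, on the bore's axis, 15 mm above its underside; 15 mm above the shoulder when fully home.
- tray: Loose aluminium tray, about 240 g: plate 64 mm wide, 12 mm thick, from 52 mm on its -x to 68 mm on its +x side; at the origin an upright slab grip, 32 mm along x, 14 mm thick along y (pinch it across y), top 57 mm above the underside. One round pocket, 30 mm wide, only 3 mm deep, 44 mm along +x. Origin: on the underside, below the grip; z up.
- tray_grip (a point): Middle of the grip, 40 mm above the tray's underside: a good place for the finger pads.
- pocket (a point): Where the ball's centre is when the ball lies in the middle of the pocket: 44 mm along the tray's +x, 20 mm above its underside.
- ball_center (a point): Centre of the loose steel ball, 22 mm diameter, about 44 g, that lies in the tray's pocket and can roll about 7 mm either way in it; it rolls out over the rim if the tray is tipped far or jerked.
- block: Fixed square steel bench block, 80 x 80 x 22 mm. Origin: centre of its underside; z up.
- block_top (a point): Centre of the block's top face, 22 mm above the bench.
- washer: Bystander: low brass washer, 50 mm outer diameter, 9 mm high, not to be taken for the sleeve. Origin: centre of its underside.
- pliers: Bystander: pliers with red handles, about 170 mm long, lying along their x. Origin: on the bench near their middle.
- hammer: Bystander: hammer, 240 mm long, lying along its x beyond the tray. Origin: under it.
- brush: Bystander: bench brush, 180 mm long, lying along its x near the robot. Origin: under it.
- tin: Bystander: small dark round tin, 38 mm diameter, 26 mm high, standing between block and mill screw. Origin: centre of its underside.
Mind the look-alikes: they are no part of the job. Several things have the shape of the tray; the one meant has the colours described above.

How it is judged:
On the way, in this order (a step that is already met when the one before it is completed fails the run):
1. the sleeve sits fully home on the shoulder, around the shaft, and is let go (horizontal distance between sleeve_center and shoulder below 0.005 m and z of sleeve_center in the frame of shoulder below 0.018 m and angle between the z axis of sleeve and the z axis of stand, either way round below 0.08 rad and contact force between sleeve and the fingers below 0.05 N), for 0.2 s.
2. the tray is held by the gripper clear of the bench (height (world z) of tray above 0.03 m and contact force between tray and the fingers above 1 N), for 0.2 s.
At the end, for the whole second after the job is handed in: Sleeve home: centre within 5 mm of the shaft axis, at most 18 mm over the shoulder, upright to 0.08 rad, let go. Gripper holds the tray still, level to 0.14 rad, grip within 40 mm of the block's middle in plan, underside 60 to 150 mm above the block. Ball within 18 mm of the pocket's middle (all of step 1 and horizontal distance between tray_grip and block_top below 0.04 m and z of tray in the frame of block_top between 0.06 and 0.15 m and angle between tray's own z axis and vertical below 0.14 rad and linear speed of tray below 0.03 m/s and contact force between tray and the fingers above 1 N and distance between ball_center and pocket below 0.018 m); the arm keeps its last pose, push and grip.
It fails at once if the ball leaves the tray's pocket (distance between ball_center and pocket above 0.018 m).
It fails at once if the sleeve is let go on the shaft more than 20 mm above its home (horizontal distance between sleeve_center and shoulder below 0.01 m and z of sleeve_center in the frame of shoulder above 0.035 m and contact force between sleeve and the fingers below 0.02 N).
It fails at once if the washer, pliers, hammer, brush or tin is displaced by more than 30 mm (distance of any of washer, pliers, hammer, brush, tin from where it was at the start of the episode above 0.03 m).
It also fails if it takes over 67 s, if anything falls off the work surface, if the arm or the gripper's body presses on something with over 40 N, if the wrist force passes 120 N, or if a joint passes its speed limit or range.

### The arm

A 6-joint arm with a two-finger parallel gripper is mounted at the origin on the work surface. World frame = base frame: x ahead of the robot, y to its left, z up, the work surface at z = 0. Lengths are in m, angles in rad, forces in N, time in s.
With the tool pointing down it reaches from about 0.375 to 0.975 m from the base axis. Payload 3.8 kg.
Tool frame: the origin (TCP) lies midway between the tips of the shut fingers; the grasp point (between the pads) lies 19 mm behind it; z points along the fingers, y is the line along which they close (so a half turn about z gives the same grasp; the last joint's range is limited). The gripper opens to 85 mm and grips with 20 to 120 N. Pads are 22 mm wide; open, the fingers measure 114 mm over their backs; the gripper's body (76 mm by 85 mm) begins 54 mm behind the grasp point. The pads swing forward as they close: fully open they stand 13 mm farther back than shut.
Start: joints at [1.114, 0.264, 1.604, -0, 1.274, -0.037], TCP at [0.275, 0.616, 0.231] pointing down, gripper open.
Joint ranges: [-2.63, 2.63], [-0.94, 2.18], [0.31, 2.57], [-1.31, 4.45], [0, 2.66], [-2.55, 2.55]. Speed limits (rad/s): [2.57, 2.57, 3.14, 3.14, 3.14, 3.14].

### API

Orientations are given as a rotation vector (axis times angle).
In Python, from workcell import bot, read_camera, camera_info, ticket gives the robot as it stands.
- The arm moves only by the tool servo_tool, never from a script. Its argument "targets" is a list of rows, each an object of numbers: "hand": the closure, from -1 (fully open) to 1 (shut); "x", "y", "z": the shift along the tool's x, y, z as a fraction of full scale; "roll": the turn about the tool's z as a fraction of full scale. In form: [{"hand": .., "x": .., "y": .., "z": .., "roll": ..}, ...]. A call has 1 to 10 rows; each row is the pose to reach, as a shift and turn from the pose commanded when the call began, along the tool's axes at that moment, turning the shorter way round; what a row does not reach only later rows make up. Full scale, the value 1, is 50 cm for a shift and 180 degrees for a turn. A row lasts 1/12 s, in which the tool goes at most 41.7 mm and 7.16 degrees, less where a joint would pass 70% of its speed; a pose out of reach is approached as far as the arm can. A call with a number of a shift or a turn outside -1 to 1 is refused whole. A call with a gripper value outside its range is refused whole. The fingers move at their own pace and stop on an object; "grip_force" is the grip in N (left out, the last holds). Time passes only in rows, so rows that repeat a pose let the fingers close. It gives the time, the measured TCP pose, the force, the opening and the grip force at its end, in the units of the state.
- bot.read_state(): the state, without advancing time (a new reading comes with each control period).
- read_camera(name): name is "scene" or "top"; returns the picture (480x640x3 uint8, red, green, blue); there is no depth.
- camera_info(name): a dict with "fx", "fy", "cx", "cy" (pixels), "eye" and "orientation" of the camera in the world. Camera axes: x right, y down, z forward; pixel columns grow to the right and rows downward; lengths in m; the calibration is good to about 2 mm. A picture is of the moment at which its call begins. camera_info takes no time and is no camera call.
- ticket.finish_job(): hands the job in; it is judged then, once.
The state is a dict: "time": time; "q": joint angles; "joint_vel": joint speeds; "joint_torque": joint torques, N m; "tool_pos": TCP position; "tcp_rot": TCP orientation; "wrist_force": force on the tool from outside, world axes, zero at the start; "torque": the same for the moment, N m; "width": opening from 0.0 (shut) to 1.0 (fully open); "grip_force": force on a finger pad.
Only numpy, scipy, OpenCV 4.12 (cv2) and the standard library are available. Lean on these libraries where they do the work, as an engineer would, in place of code of your own. Each camera call takes 0.05 s, during which the arm holds its last target. There are 200 camera calls.

## Working session

There is one attempt and no reset: what is moved stays moved. The work goes in short steps, Python scripts to look and compute and a tool call to move; the robot and the scene stay as the last step left them, time stands still between calls to the robot, and variables do not carry over. Pictures are saved under pics/ and viewed, at most 10 in all, crops included, and the job is handed in when it is done.

Besides the shell and the picture viewer there is one more tool, called after "Emit:" by a JSON object that holds its "api" and its "payload", one argument or row to a line. servo_tool: Moves the arm, as the interface text tells. Its arguments: {"type":"object","properties":{"targets":{"type":"array"},"grip_force":{"type":"number"}},"required":["targets"]}

```bash
mkdir -p pics; ls
cat > h.py <<'E'
import numpy as np, cv2
from scipy.spatial.transform import Rotation as R
from workcell import bot, read_camera, camera_info, ticket
def snap(cam,name):
    im=read_camera(cam); cv2.imwrite(f'pics/{name}.png',im[:,:,::-1]); return im
def cam(c):
    i=camera_info(c); o=np.array(i['orientation'],float)
    M=o if o.shape==(3,3) else (R.from_rotvec(o).as_matrix() if o.size==3 else R.from_quat(o).as_matrix())
    return i,M
def px2w(c,u,v,z):
    i,M=cam(c); d=M@np.array([(u-i['cx'])/i['fx'],(v-i['cy'])/i['fy'],1]); e=np.array(i['eye'])
    return (e+d*(z-e[2])/d[2]).round(4)
def w2px(c,p):
    i,M=cam(c); q=M.T@(np.array(p)-np.array(i['eye'])); return np.array([i['fx']*q[0]/q[2]+i['cx'],i['fy']*q[1]/q[2]+i['cy']]).round(1)
E
python3 - <<'E'
from h import *
snap('top','top0');snap('scene','scene0')
for c in('top','scene'):print(camera_info(c))
print(bot.read_state())
E
```

```text
pics
{'fx': 521.6786730091541, 'fy': 521.6786730091541, 'cx': 317.3844816175028, 'cy': 238.33716302646462, 'eye': array([ 0.37488145, -0.01836101,  1.1889204 ]), 'orientation': array([-2.20378836,  2.18147497, -0.12916138])}
{'fx': 447.2219326633989, 'fy': 447.2219326633989, 'cx': 320.6808493707119, 'cy': 239.04083551761764, 'eye': array([ 0.72560465, -0.36636617,  0.80982692]), 'orientation': array([-2.4835401 , -0.84354071,  0.22894065])}
{'time': 0.1, 'q': array([ 1.11411345e+00,  2.64731736e-01,  1.60522294e+00,  8.45622498e-06,
        1.27369694e+00, -3.68900278e-02]), 'joint_vel': array([ 0.00023823, -0.00159333, -0.00191617,  0.00045611,  0.00088636,
       -0.00020878]), 'joint_torque': array([ 6.43069925e-04, -5.16709685e+01, -3.68587232e+01, -1.97436493e-04,
        6.33113828e-03, -5.28887568e-06]), 'tool_pos': array([0.27481616, 0.61581014, 0.23005801]), 'tcp_rot': array([-0.6544749 , -3.0721406 ,  0.00313261]), 'wrist_force': array([-0.17108477, -0.59171558,  0.38052648]), 'torque': array([ 0.04620073,  0.01156686, -0.0069647 ]), 'grip_force': 0.0, 'width': 0.9995153087514312}
```

View pics/top0.png

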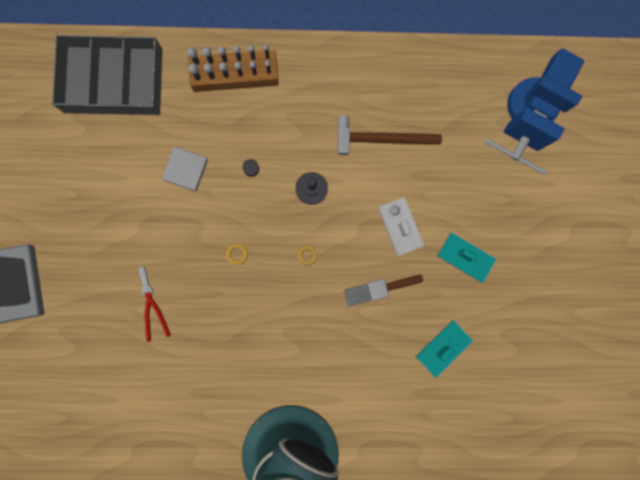

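View pics/scene0.png

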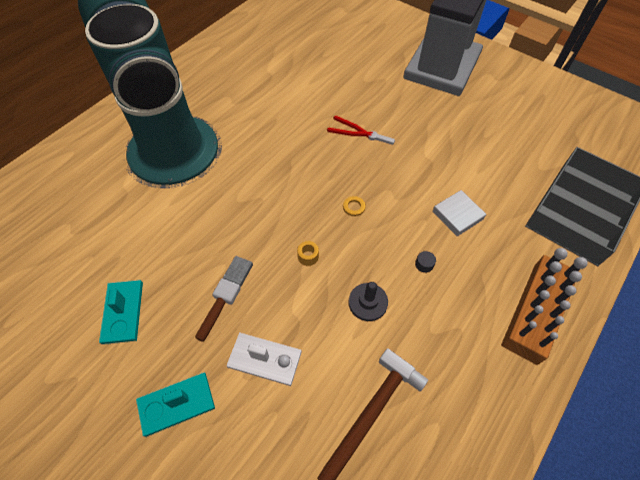

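Sleeve candidates are the rings at top (307,255) / scene (308,252) and top (236,254) / scene (354,205). The first looks tall and narrow, so it is the sleeve; the second is the low washer. Tray candidates are top (401,226), which is aluminium and holds the ball, and the teal ones at (467,257) and (444,348), which are look-alikes. The stand is at top (312,187), the block at (186,168) and the tin at (251,167). I'll confirm this in one enlarged crop.

Run:
```python
from h import *
t=cv2.imread('pics/top0.png');s=cv2.imread('pics/scene0.png')
f=lambda im,x,y,w,h,k:cv2.resize(im[y:y+h,x:x+w],None,fx=k,fy=k,interpolation=cv2.INTER_CUBIC)
A=np.hstack([f(t,285,165,150,100,4)[:, :600],np.zeros((400,0,3),np.uint8)])
B=np.hstack([f(s,290,225,100,66,3),f(s,222,325,100,66,3)])
cv2.imwrite('pics/crop1.png',np.vstack([A,B]))
```

```text
(no output)
```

View pics/crop1.png

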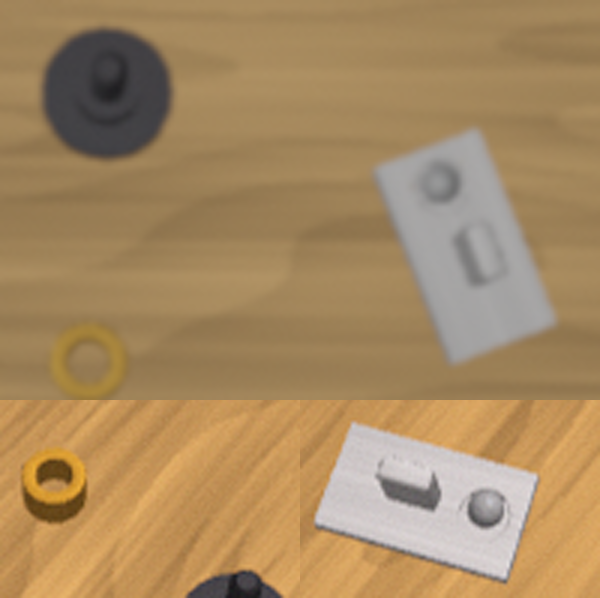

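The crop confirms it. The ring at top (307,255) is tall, and the aluminium tray carries the ball towards the hammer. The stand is at (312,188). Next I'll measure.

Run:
```python
from h import *
c=lambda x,y:(285+(x+.5)/4-.5,165+(y+.5)/4-.5)
t=cv2.imread('pics/top0.png');hsv=cv2.cvtColor(t,cv2.COLOR_BGR2HSV)
def seg(mask,x,y,w,h):
    m=np.zeros_like(mask);m[y:y+h,x:x+w]=mask[y:y+h,x:x+w]
    cs=max(cv2.findContours(m,cv2.RETR_EXTERNAL,cv2.CHAIN_APPROX_NONE)[0],key=cv2.contourArea);return cs
low=((hsv[...,1]<60)*255).astype(np.uint8)
for n,b,z in(('block',(155,140,60,55),.022),('tray',(370,190,60,70),.012),('foot',(290,165,42,45),.010),('tin',(238,155,28,26),.026)):
    cs=seg(low,*b);r=cv2.minAreaRect(cs);(u,v),rad=cv2.minEnclosingCircle(cs)
    print(n,r,'rect->',px2w('top',*r[0],z),'circ',u,v,rad,px2w('top',u,v,z))
    if n=='tray':print([px2w('top',*p,z) for p in cv2.boxPoints(r)])
ye=((hsv[...,1]>150)*255).astype(np.uint8)
for n,b,z in(('sleeve',(292,240,32,32),.03),('washer',(222,240,30,30),.009)):
    cs=seg(ye,*b);u,v=cv2.minEnclosingCircle(cs)[0];print(n,u,v,cv2.minEnclosingCircle(cs)[1],px2w('top',u,v,z))
print('hand: foot',px2w('top',*c(107,93),.012),'shaft',px2w('top',*c(110,62),.082),'sleeve',px2w('top',*c(89,361),.03))
print('tray mid',px2w('top',*c(465.5,246.5),.012),'+x',px2w('top',*c(426.5,149),.012),'-x',px2w('top',*c(504.5,344),.012))
print('scene: shaft top',px2w('scene',371,286,.082),'tray ball',px2w('scene',284,361,.02),px2w('top',*c(440,181),.02))
print('scene sleeve top',px2w('scene',290+55/3-.3,225+75/3-.3,.03))
```

```text
block ((184.32000732421875, 168.260009765625), (36.943031311035156, 35.55628204345703), 19.440034866333008) rect-> [0.6304 0.2461 0.022 ] circ 184.17677307128906 168.38888549804688 24.169960021972656 [0.6301 0.2464 0.022 ]
tray ((400.5689392089844, 226.1724090576172), (53.480255126953125, 29.15416717529297), 68.19859313964844) rect-> [ 0.5063 -0.2452  0.012 ] circ 400.5 226.0 29.449207305908203 [ 0.5067 -0.2451  0.012 ]
[array([ 0.5503, -0.1915,  0.012 ]), array([ 0.5762, -0.2539,  0.012 ]), array([ 0.4625, -0.2988,  0.012 ]), array([ 0.4372, -0.2367,  0.012 ])]
foot ((311.0, 188.0), (30.0, 30.0), 90.0) rect-> [ 0.5918 -0.04    0.01  ] circ 311.2491149902344 187.85409545898438 15.83593463897705 [ 0.5922 -0.0406  0.01  ]
tin ((250.10003662109375, 167.1999969482422), (15.652474403381348, 14.310833930969238), 63.43495178222656) rect-> [0.6344 0.0981 0.026 ] circ 250.54586791992188 167.16055297851562 7.990512847900391 [0.6345 0.0971 0.026 ]
sleeve 306.65789794921875 255.0263214111328 9.125653266906738 [ 0.4372 -0.0315  0.03  ]
washer 236.27499389648438 253.68124389648438 10.411741256713867 [0.4397 0.1269 0.009 ]
hand: foot [ 0.5918 -0.0408  0.012 ] shaft [ 0.5958 -0.041   0.082 ] sleeve [ 0.4376 -0.032   0.03  ]
tray mid [ 0.5062 -0.2462  0.012 ] +x [ 0.562  -0.2241  0.012 ] -x [ 0.4507 -0.2683  0.012 ]
scene: shaft top [ 0.5937 -0.044   0.082 ] tray ball [ 0.5422 -0.2307  0.02  ] [ 0.5425 -0.2303  0.02  ]
scene sleeve top [ 0.4395 -0.0319  0.03  ]
```

```bash
cat >> h.py <<'E'
def rel(target,yaw_y=None):
    s=bot.read_state(); T=R.from_rotvec(s['tcp_rot']).as_matrix()
    d=T.T@(np.array(target)-s['tool_pos'])
    y=np.degrees(np.arctan2(T[1,1],T[0,1])); print('t',round(s['time'],2),'tcp',s['tool_pos'].round(4),'tooly deg',y.round(2),'tilt',T[:,2].round(4),'w',round(s['width'],3))
    print('fractions',(d/.5).round(4))
    if yaw_y is not None:
        a=(yaw_y-y+90)%180-90; print('roll frac (about tool z, down)',round(-a/180,4),'alt',round((-a+180*np.sign(a))/180,4))
E
python3 -c "
from h import *
rel([.4375,-.0315,.10],111.6)"
```

```text
t 0.1 tcp [0.2748 0.6158 0.2301] tooly deg 65.95 tilt [-9.0e-04 -1.8e-03 -1.0e+00] w 1.0
fractions [-0.8248 -1.0491  0.2622]
roll frac (about tool z, down) -0.2536 alt 0.7464
```

Emit:
{"api": "servo_tool", "payload": {
  "targets": [
    {"hand":-1,"x":-0.4,"y":-0.5,"z":0,"roll":0.37},
    {"hand":-1,"x":-0.4,"y":-0.5,"z":0,"roll":0.37},
    {"hand":-1,"x":-0.4,"y":-0.5,"z":0,"roll":0.37},
    {"hand":-1,"x":-0.4,"y":-0.5,"z":0,"roll":0.37},
    {"hand":-1,"x":-0.4,"y":-0.5,"z":0,"roll":0.37},
    {"hand":-1,"x":-0.4,"y":-0.5,"z":0,"roll":0.37},
    {"hand":-1,"x":-0.4,"y":-0.5,"z":0,"roll":0.37},
    {"hand":-1,"x":-0.4,"y":-0.5,"z":0,"roll":0.37},
    {"hand":-1,"x":-0.4,"y":-0.5,"z":0,"roll":0.37},
    {"hand":-1,"x":-0.4,"y":-0.5,"z":0,"roll":0.37}
  ]
}}

```text
time: 0.93
tool_pos: [0.356, 0.3045, 0.231]
tcp_rot: [2.244, 2.199, -0.001]
wrist_force: [0.4, -0.1, 1.0]
width: 0.999
grip_force: 0.0
```

```bash
python3 -c "
from h import *
rel([.4375,-.0315,.10],-68.4)"
```

```text
t 0.93 tcp [0.356  0.3045 0.231 ] tooly deg -1.17 tilt [-2.e-04 -4.e-04 -1.e+00] w 0.999
fractions [-0.6684  0.1767  0.2621]
roll frac (about tool z, down) 0.3735 alt -0.6265
```

Emit:
{"api": "servo_tool", "payload": {
  "targets": [
    {"hand":-1,"x":-0.668,"y":0.177,"z":0.2,"roll":0.3735},
    {"hand":-1,"x":-0.668,"y":0.177,"z":0.2,"roll":0.3735},
    {"hand":-1,"x":-0.668,"y":0.177,"z":0.2,"roll":0.3735},
    {"hand":-1,"x":-0.668,"y":0.177,"z":0.2,"roll":0.3735},
    {"hand":-1,"x":-0.668,"y":0.177,"z":0.2,"roll":0.3735},
    {"hand":-1,"x":-0.668,"y":0.177,"z":0.2,"roll":0.3735},
    {"hand":-1,"x":-0.668,"y":0.177,"z":0.2,"roll":0.3735},
    {"hand":-1,"x":-0.668,"y":0.177,"z":0.2,"roll":0.3735},
    {"hand":-1,"x":-0.668,"y":0.177,"z":0.2,"roll":0.3735},
    {"hand":-1,"x":-0.668,"y":0.177,"z":0.2,"roll":0.3735}
  ]
}}

```text
time: 1.77
tool_pos: [0.44, -0.0324, 0.1294]
tcp_rot: [3.085, 0.587, -0.004]
wrist_force: [-0.2, -0.5, 0.6]
width: 0.999
grip_force: 0.0
```

```bash
python3 -c "
from h import *
rel([.4375,-.0315,.001],-68.4)"
```

```text
t 1.77 tcp [ 0.44   -0.0324  0.1294] tooly deg -68.46 tilt [-0.0026 -0.0014 -1.    ] w 0.999
fractions [-0.0031 -0.0036  0.2569]
roll frac (about tool z, down) -0.0003 alt 0.9997
```

Emit:
{"api": "servo_tool", "payload": {
  "targets": [
    {"hand":-1,"x":0,"y":0,"z":0,"roll":0},
    {"hand":-1,"x":-0.002,"y":-0.003,"z":0.05,"roll":0},
    {"hand":-1,"x":-0.002,"y":-0.003,"z":0.1,"roll":0},
    {"hand":-1,"x":-0.002,"y":-0.003,"z":0.14,"roll":0},
    {"hand":-1,"x":-0.002,"y":-0.003,"z":0.18,"roll":0},
    {"hand":-1,"x":-0.002,"y":-0.003,"z":0.18,"roll":0}
  ]
}}

```text
time: 2.27
tool_pos: [0.4351, -0.0262, 0.0377]
tcp_rot: [-3.08, -0.606, 0.011]
wrist_force: [-1.0, 0.2, 0.2]
width: 1.0
grip_force: 0.0
```

```bash
python3 -c "
from h import *
rel([.4375,-.0315,.002],-68.4)"
```

```text
t 2.27 tcp [ 0.4351 -0.0262  0.0377] tooly deg -67.72 tilt [-0.0076  0.0011 -1.    ] w 1.0
fractions [0.0008 0.0119 0.0714]
roll frac (about tool z, down) 0.0038 alt -0.9962
```

Emit:
{"api": "servo_tool", "payload": {
  "targets": [
    {"hand":-1,"x":0.001,"y":0.012,"z":0,"roll":0.004},
    {"hand":-1,"x":0.001,"y":0.012,"z":0,"roll":0.004},
    {"hand":-1,"x":0.001,"y":0.012,"z":0,"roll":0.004}
  ]
}}

```text
time: 2.52
tool_pos: [0.4436, -0.0329, 0.043]
tcp_rot: [3.086, 0.584, 0.005]
wrist_force: [0.7, 0.5, 0.8]
width: 0.997
grip_force: 0.0
```

```bash
python3 -c "
from h import *
rel([.4375,-.0315,.002],-68.4)"
```

```text
t 2.52 tcp [ 0.4436 -0.0329  0.043 ] tooly deg -68.58 tilt [ 3.3e-03 -4.0e-04 -1.0e+00] w 0.997
fractions [-0.0105 -0.0073  0.082 ]
roll frac (about tool z, down) -0.001 alt 0.999
```

Emit:
{"api": "servo_tool", "payload": {
  "targets": [
    {"hand":-1,"x":0,"y":0,"z":0,"roll":0},
    {"hand":-1,"x":0,"y":0,"z":0,"roll":0},
    {"hand":-1,"x":0,"y":0,"z":0,"roll":0},
    {"hand":-1,"x":0,"y":0,"z":0,"roll":0}
  ]
}}

```text
time: 2.85
tool_pos: [0.4421, -0.0328, 0.0418]
tcp_rot: [3.087, 0.583, 0.001]
wrist_force: [0.3, -0.6, -0.2]
width: 0.998
grip_force: 0.0
```

```bash
python3 -c "
from h import *
rel([.4375,-.0315,.002],-68.4);print(bot.read_state()['joint_vel'].round(3))"
```

```text
t 2.85 tcp [ 0.4421 -0.0328  0.0418] tooly deg -68.6 tilt [ 9.e-04 -1.e-04 -1.e+00] w 0.998
fractions [-0.0076 -0.0058  0.0795]
roll frac (about tool z, down) -0.0011 alt 0.9989
[ 0.001  0.004  0.005 -0.001  0.     0.001]
```

Emit:
{"api": "servo_tool", "payload": {
  "targets": [
    {"hand":-1,"x":-0.007,"y":-0.006,"z":0.02,"roll":0},
    {"hand":-1,"x":-0.007,"y":-0.006,"z":0.045,"roll":0},
    {"hand":-1,"x":-0.007,"y":-0.006,"z":0.065,"roll":0},
    {"hand":-1,"x":-0.007,"y":-0.006,"z":0.076,"roll":0},
    {"hand":-1,"x":-0.007,"y":-0.006,"z":0.079,"roll":0},
    {"hand":-1,"x":-0.007,"y":-0.006,"z":0.079,"roll":0},
    {"hand":-1,"x":-0.007,"y":-0.006,"z":0.079,"roll":0},
    {"hand":-1,"x":-0.007,"y":-0.006,"z":0.079,"roll":0}
  ]
}}

```text
time: 3.52
tool_pos: [0.438, -0.0313, 0.0022]
tcp_rot: [3.087, 0.583, 0.001]
wrist_force: [-0.1, 0.0, -0.0]
width: 1.004
grip_force: 0.0
```

Run:
```python
from h import *
rel([.4375,-.0315,.002],-68.4)
s=snap('scene','s1');t=snap('top','t1')
cv2.imwrite('pics/c1.png',np.hstack([cv2.resize(s[180:320,230:380,::-1],None,fx=2.6,fy=2.6),cv2.resize(t[185:325,230:380,::-1],None,fx=2.6,fy=2.6)]))
```

```text
t 3.52 tcp [ 0.438  -0.0313  0.0022] tooly deg -68.6 tilt [ 9.e-04 -1.e-04 -1.e+00] w 1.004
fractions [-0.001  -0.      0.0004]
roll frac (about tool z, down) -0.0011 alt 0.9989
```

View pics/c1.png

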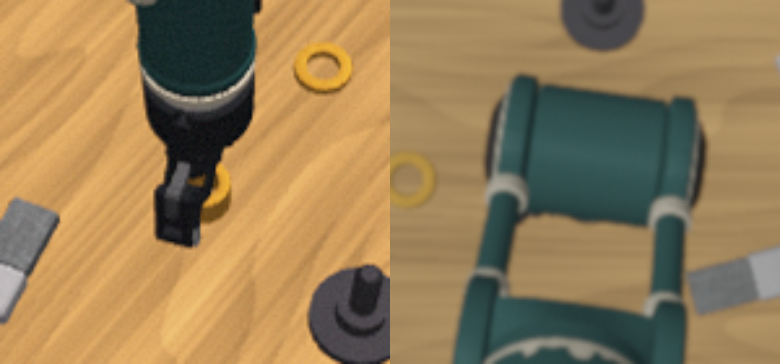

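The sleeve stands between the open fingers, partly behind the near finger at crop (205,190). The top view is blocked by the arm. Closing.

Emit:
{"api": "servo_tool", "payload": {
  "targets": [
    {"hand":0,"x":0,"y":0,"z":0,"roll":0},
    {"hand":1,"x":0,"y":0,"z":0,"roll":0},
    {"hand":1,"x":0,"y":0,"z":0,"roll":0},
    {"hand":1,"x":0,"y":0,"z":0,"roll":0},
    {"hand":1,"x":0,"y":0,"z":0,"roll":0},
    {"hand":1,"x":0,"y":0,"z":0,"roll":0},
    {"hand":1,"x":0,"y":0,"z":0,"roll":0},
    {"hand":1,"x":0,"y":0,"z":0,"roll":0}
  ],
  "grip_force": 40
}}

```text
time: 4.28
tool_pos: [0.4377, -0.0313, 0.0022]
tcp_rot: [3.087, 0.583, 0.001]
wrist_force: [-2.5, -0.1, 5.2]
width: 0.494
grip_force: 41.1
```

```bash
python3 -c "
from h import *
rel([.438,-.0313,.092])"
```

```text
t 4.28 tcp [ 0.4377 -0.0313  0.0022] tooly deg -68.6 tilt [ 5.e-04 -1.e-04 -1.e+00] w 0.494
fractions [ 0.0005  0.0002 -0.1796]
```

Emit:
{"api": "servo_tool", "payload": {
  "targets": [
    {"hand":1,"x":0,"y":0,"z":-0.01,"roll":0},
    {"hand":1,"x":0,"y":0,"z":-0.04,"roll":0},
    {"hand":1,"x":0,"y":0,"z":-0.08,"roll":0},
    {"hand":1,"x":0,"y":0,"z":-0.12,"roll":0},
    {"hand":1,"x":0,"y":0,"z":-0.16,"roll":0},
    {"hand":1,"x":0,"y":0,"z":-0.19,"roll":0},
    {"hand":1,"x":0,"y":0,"z":-0.2,"roll":0},
    {"hand":1,"x":0,"y":0,"z":-0.2,"roll":0},
    {"hand":1,"x":0,"y":0,"z":-0.2,"roll":0}
  ]
}}

```text
time: 5.03
tool_pos: [0.4369, -0.0312, 0.1011]
tcp_rot: [-3.087, -0.583, 0.001]
wrist_force: [-0.9, 0.1, -1.3]
width: 0.491
grip_force: 41.1
```

```bash
python3 -c "
from h import *
rel([.5935,-.041,.10])"
```

```text
t 5.03 tcp [ 0.4369 -0.0312  0.1011] tooly deg -68.6 tilt [-7.e-04  1.e-04 -1.e+00] w 0.491
fractions [0.2845 0.1326 0.0021]
```

Emit:
{"api": "servo_tool", "payload": {
  "targets": [
    {"hand":1,"x":0.015,"y":0.007,"z":0,"roll":0},
    {"hand":1,"x":0.06,"y":0.028,"z":0,"roll":0},
    {"hand":1,"x":0.11,"y":0.051,"z":0,"roll":0},
    {"hand":1,"x":0.16,"y":0.075,"z":0,"roll":0},
    {"hand":1,"x":0.21,"y":0.098,"z":0,"roll":0},
    {"hand":1,"x":0.25,"y":0.117,"z":0,"roll":0},
    {"hand":1,"x":0.275,"y":0.128,"z":0,"roll":0},
    {"hand":1,"x":0.2845,"y":0.1326,"z":0,"roll":0},
    {"hand":1,"x":0.2845,"y":0.1326,"z":0,"roll":0},
    {"hand":1,"x":0.2845,"y":0.1326,"z":0,"roll":0}
  ]
}}

```text
time: 5.87
tool_pos: [0.5928, -0.0409, 0.1002]
tcp_rot: [-3.086, -0.583, 0.005]
wrist_force: [-0.1, 0.2, -1.8]
width: 0.492
grip_force: 41.0
```

Emit:
{"api": "servo_tool", "payload": {
  "targets": [
    {"hand":1,"x":0,"y":0,"z":0,"roll":0},
    {"hand":1,"x":0,"y":0,"z":0,"roll":0},
    {"hand":1,"x":0,"y":0,"z":0,"roll":0}
  ]
}}

```text
time: 6.12
tool_pos: [0.5931, -0.041, 0.1017]
tcp_rot: [-3.087, -0.583, 0.001]
wrist_force: [-0.7, -0.4, -1.7]
width: 0.491
grip_force: 41.0
```

Run:
```python
from h import *
rel([.593,-.041,.10])
s=snap('scene','s2')
cv2.imwrite('pics/c2.png',cv2.resize(s[220:340,300:440,::-1],None,fx=5,fy=5,interpolation=cv2.INTER_CUBIC))
```

```text
t 6.12 tcp [ 0.5931 -0.041   0.1017] tooly deg -68.6 tilt [-5.e-04  1.e-04 -1.e+00] w 0.491
fractions [-0.0002 -0.0001  0.0034]
```

View pics/c2.png

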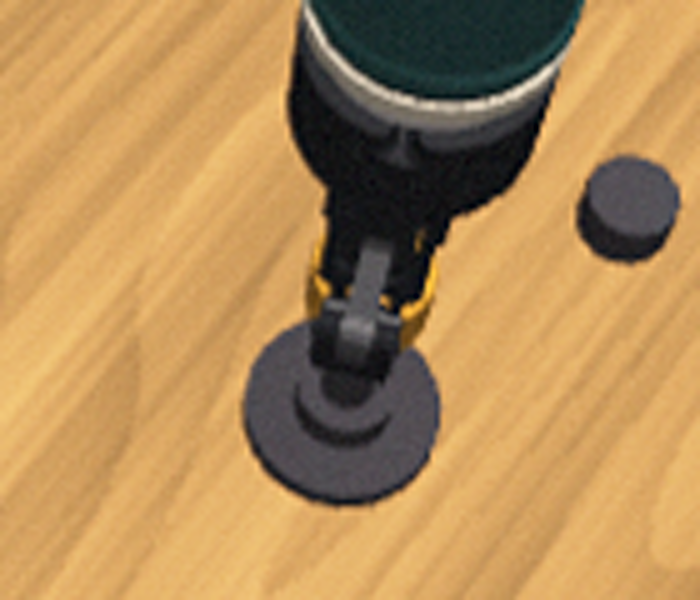

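The sleeve (brass edges at crop x≈308 and 438) hangs over the screw (foot spans x 243–441, bottom at 505). I'll compare these with predicted silhouettes.

Run:
```python
from h import *
a=np.linspace(0,2*np.pi,361)
def ext(x,y,r,zs,c='scene',cr=(300,220,5)):
    P=np.array([w2px(c,[x+r*np.cos(t),y+r*np.sin(t),z]) for z in zs for t in a])
    P=(P-cr[:2]+.5)*cr[2]-.5
    return P.min(0).round(1),P.max(0).round(1)
print('foot   ',ext(.593,-.041,.038,[0,.012]))
print('collar ',ext(.593,-.041,.019,[.03]))
for z in(.100,.105):print('sleeve ',z,ext(.593,-.041,.022,[z,z+.03]))
print('+x5mm', ext(.598,-.041,.038,[0,.012]),'+y5mm',ext(.593,-.036,.038,[0,.012]))
# top-camera foot extents
t=cv2.imread('pics/top0.png');g=cv2.cvtColor(t,cv2.COLOR_BGR2HSV)[...,2]
m=((g[165:210,288:338]<95)*255).astype(np.uint8);m=max(cv2.findContours(m,0,1)[0],key=cv2.contourArea);print('top bb',cv2.boundingRect(m))
print('pred top',ext(.593,-.041,.038,[0,.012],'top',(288,165,1)))
# scene0 foot extents
s=cv2.imread('pics/scene0.png');g=cv2.cvtColor(s,cv2.COLOR_BGR2HSV)[...,2]
m=((g[270:330,335:400]<95)*255).astype(np.uint8);m=max(cv2.findContours(m,0,1)[0],key=cv2.contourArea);print('scene bb',cv2.boundingRect(m),'pred',ext(.593,-.041,.038,[0,.012],'scene',(335,270,1)))
# sleeve in scene0/top0 at its initial place
for f,c,b in(('top0','top',(292,240,32,32)),('scene0','scene',(290,232,40,40))):
    h=cv2.cvtColor(cv2.imread(f'pics/{f}.png'),cv2.COLOR_BGR2HSV);x,y,w,hh=b
    lo=170 
    m=((h[y:y+hh,x:x+w,1]>lo)*255).astype(np.uint8);k=max(cv2.findContours(m,0,1)[0],key=cv2.contourArea)
    print(f,'sleeve bb',cv2.boundingRect(k),'pred',ext(.4377,-.0313,.022,[0,.03],c,(x,y,1)))
```

```text
foot    (array([241. , 312.5]), array([441. , 507.5]))
collar  (array([296. , 337.5]), array([397. , 430.5]))
sleeve  0.1 (array([302.5, 207.5]), array([439.5, 361. ]))
sleeve  0.105 (array([303.5, 200.5]), array([441.5, 355. ]))Traceback (most recent call last):
  File "<stdin>", line 10, in <module>
  File "<stdin>", line 4, in ext
  File "h.py", line 14, in w2px
    i,M=cam(c); q=M.T@(np.array(p)-np.array(i['eye'])); return np.array([i['fx']*q[0]/q[2]+i['cx'],i['fy']*q[1]/q[2]+i['cy']]).round(1)
        ~~~^^^
  File "h.py", line 7, in cam
    i=camera_info(c); o=np.array(i['orientation'],float)
ValueError: time passes only in moves, steps and waits
```

Predicted and observed agree within about 1 mm. Lowering onto the tip.

Emit:
{"api": "servo_tool", "payload": {
  "targets": [
    {"hand":1,"x":0,"y":0,"z":0.01,"roll":0},
    {"hand":1,"x":0,"y":0,"z":0.02,"roll":0},
    {"hand":1,"x":0,"y":0,"z":0.03,"roll":0},
    {"hand":1,"x":0,"y":0,"z":0.04,"roll":0},
    {"hand":1,"x":0,"y":0,"z":0.048,"roll":0},
    {"hand":1,"x":0,"y":0,"z":0.054,"roll":0},
    {"hand":1,"x":0,"y":0,"z":0.06,"roll":0},
    {"hand":1,"x":0,"y":0,"z":0.06,"roll":0}
  ]
}}

```text
time: 6.83
tool_pos: [0.5935, -0.041, 0.0708]
tcp_rot: [-3.087, -0.583, 0.002]
wrist_force: [-0.8, -0.1, -1.7]
width: 0.495
grip_force: 41.0
```

Run:
```python
from h import *
rel([.593,-.041,.0322]);b=bot.read_state();print(b['wrist_force'].round(2),b['torque'].round(2))
```

```text
t 6.83 tcp [ 0.5935 -0.041   0.0708] tooly deg -68.6 tilt [-1.5e-03  2.0e-04 -1.0e+00] w 0.495
fractions [-0.0008 -0.0004  0.0772]
[-0.79 -0.09 -1.69] [-0.01  0.01  0.01]
```

Emit:
{"api": "servo_tool", "payload": {
  "targets": [
    {"hand":1,"x":0,"y":0,"z":0.01,"roll":0},
    {"hand":1,"x":0,"y":0,"z":0.02,"roll":0},
    {"hand":1,"x":0,"y":0,"z":0.03,"roll":0},
    {"hand":1,"x":0,"y":0,"z":0.04,"roll":0},
    {"hand":1,"x":0,"y":0,"z":0.05,"roll":0},
    {"hand":1,"x":0,"y":0,"z":0.06,"roll":0},
    {"hand":1,"x":0,"y":0,"z":0.067,"roll":0},
    {"hand":1,"x":0,"y":0,"z":0.072,"roll":0},
    {"hand":1,"x":0,"y":0,"z":0.072,"roll":0},
    {"hand":1,"x":0,"y":0,"z":0.072,"roll":0}
  ]
}}

```text
time: 7.67
tool_pos: [0.594, -0.0411, 0.0356]
tcp_rot: [-3.087, -0.583, 0.0]
wrist_force: [0.3, 0.1, -2.8]
width: 0.497
grip_force: 41.0
```

Emit:
{"api": "servo_tool", "payload": {
  "targets": [
    {"hand":1,"x":0,"y":0,"z":0.002,"roll":0},
    {"hand":1,"x":0,"y":0,"z":0.004,"roll":0},
    {"hand":1,"x":0,"y":0,"z":0.006,"roll":0},
    {"hand":1,"x":0,"y":0,"z":0.006,"roll":0}
  ]
}}

```text
time: 8.0
tool_pos: [0.594, -0.0411, 0.0327]
tcp_rot: [3.087, 0.583, -0.0]
wrist_force: [0.7, 1.1, -1.3]
width: 0.495
grip_force: 41.0
```

Emit:
{"api": "servo_tool", "payload": {
  "targets": [
    {"hand":1,"x":0,"y":0,"z":0.001,"roll":0},
    {"hand":1,"x":0,"y":0,"z":0.002,"roll":0},
    {"hand":1,"x":0,"y":0,"z":0.003,"roll":0},
    {"hand":1,"x":0,"y":0,"z":0.003,"roll":0}
  ]
}}

```text
time: 8.33
tool_pos: [0.5942, -0.0411, 0.0323]
tcp_rot: [3.087, 0.583, 0.0]
wrist_force: [-4.1, 0.6, 4.9]
width: 0.492
grip_force: 41.8
```

It touches the shoulder (4.9 N at the expected height). Releasing.

Emit:
{"api": "servo_tool", "payload": {
  "targets": [
    {"hand":0.2,"x":0,"y":0,"z":0,"roll":0},
    {"hand":-0.4,"x":0,"y":0,"z":0,"roll":0},
    {"hand":-1,"x":0,"y":0,"z":0,"roll":0},
    {"hand":-1,"x":0,"y":0,"z":0,"roll":0},
    {"hand":-1,"x":0,"y":0,"z":0,"roll":0},
    {"hand":-1,"x":0,"y":0,"z":0,"roll":0},
    {"hand":-1,"x":0,"y":0,"z":0,"roll":0}
  ]
}}

```text
time: 8.92
tool_pos: [0.5941, -0.0411, 0.0312]
tcp_rot: [-3.087, -0.583, 0.0]
wrist_force: [0.1, -0.9, 0.3]
width: 0.999
grip_force: 0.0
```

Emit:
{"api": "servo_tool", "payload": {
  "targets": [
    {"hand":-1,"x":0,"y":0,"z":-0.02,"roll":0},
    {"hand":-1,"x":0,"y":0,"z":-0.06,"roll":0},
    {"hand":-1,"x":0,"y":0,"z":-0.1,"roll":0},
    {"hand":-1,"x":0,"y":0,"z":-0.15,"roll":0},
    {"hand":-1,"x":0,"y":0,"z":-0.2,"roll":0},
    {"hand":-1,"x":0,"y":0,"z":-0.24,"roll":0},
    {"hand":-1,"x":0,"y":0,"z":-0.25,"roll":0},
    {"hand":-1,"x":0,"y":0,"z":-0.25,"roll":0}
  ]
}}

```text
time: 9.58
tool_pos: [0.5959, -0.0412, 0.1593]
tcp_rot: [3.085, 0.583, 0.008]
wrist_force: [-0.4, 0.0, -0.6]
width: 0.998
grip_force: 0.0
```

Run:
```python
from h import *
rel([.4995,-.2475,.15],-68.3)
s=snap('scene','s3')
cv2.imwrite('pics/c3.png',cv2.resize(s[250:410,220:420,::-1],None,fx=3.7,fy=3.7,interpolation=cv2.INTER_CUBIC))
```

```text
t 9.58 tcp [ 0.5959 -0.0412  0.1593] tooly deg -68.6 tilt [ 5.4e-03 -6.0e-04 -1.0e+00] w 0.998
fractions [-0.3301  0.3137  0.0177]
roll frac (about tool z, down) -0.0017 alt 0.9983
```

View pics/c3.png

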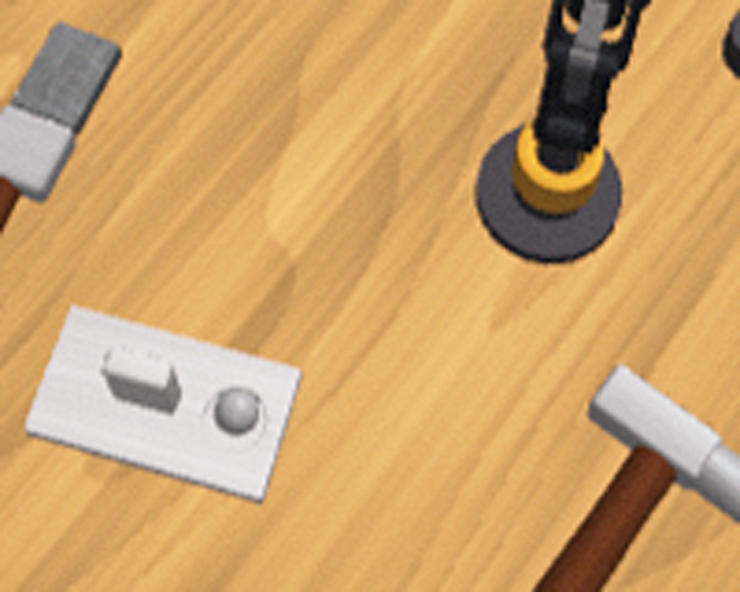

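The sleeve sits low on the collar, seated, with its ring at crop (558,175). The tray and ball at (160,400) are untouched. Refining the grip position.

Run:
```python
from h import *
print('scene grip top',px2w('scene',257.8,348.9,.057))
c=lambda x,y:(285+(x+.5)/4-.5,165+(y+.5)/4-.5)
print('top grip top',px2w('top',*c(486,249),.057))
rel([.499,-.2485,.10],-68.3)
```

```text
scene grip top [ 0.502  -0.2484  0.057 ]
top grip top [ 0.4999 -0.2488  0.057 ]
t 9.63 tcp [ 0.5945 -0.0411  0.1571] tooly deg -68.6 tilt [ 1.9e-03 -2.0e-04 -1.0e+00] w 1.001
fractions [-0.3294  0.3163  0.114 ]
roll frac (about tool z, down) -0.0017 alt 0.9983
```

Emit:
{"api": "servo_tool", "payload": {
  "targets": [
    {"hand":-1,"x":-0.03,"y":0.03,"z":0,"roll":0},
    {"hand":-1,"x":-0.08,"y":0.077,"z":0,"roll":0},
    {"hand":-1,"x":-0.14,"y":0.135,"z":0,"roll":0},
    {"hand":-1,"x":-0.2,"y":0.193,"z":0,"roll":0},
    {"hand":-1,"x":-0.26,"y":0.25,"z":0.02,"roll":0},
    {"hand":-1,"x":-0.3,"y":0.289,"z":0.05,"roll":0},
    {"hand":-1,"x":-0.32,"y":0.308,"z":0.07,"roll":0},
    {"hand":-1,"x":-0.328,"y":0.316,"z":0.08,"roll":-0.0017},
    {"hand":-1,"x":-0.328,"y":0.316,"z":0.08,"roll":-0.0017},
    {"hand":-1,"x":-0.328,"y":0.316,"z":0.08,"roll":-0.0017}
  ]
}}

```text
time: 10.47
tool_pos: [0.4988, -0.2469, 0.1152]
tcp_rot: [-3.083, -0.591, 0.002]
wrist_force: [0.0, -0.5, 0.1]
width: 0.996
grip_force: 0.0
```

Emit:
{"api": "servo_tool", "payload": {
  "targets": [
    {"hand":-1,"x":0,"y":0,"z":0,"roll":0},
    {"hand":-1,"x":0,"y":0,"z":0,"roll":0},
    {"hand":-1,"x":0,"y":0,"z":0,"roll":0}
  ]
}}

```text
time: 10.72
tool_pos: [0.5002, -0.2472, 0.1171]
tcp_rot: [3.084, 0.594, 0.002]
wrist_force: [-0.5, -0.1, -0.2]
width: 1.002
grip_force: 0.0
```

```bash
python3 -c "
from h import *
rel([.4998,-.2486,.0215],-68.3)"
```

```text
t 10.72 tcp [ 0.5002 -0.2472  0.1171] tooly deg -68.19 tilt [ 1.3e-03 -5.0e-04 -1.0e+00] w 1.002
fractions [-0.0019  0.0022  0.1912]
roll frac (about tool z, down) 0.0006 alt -0.9994
```

Emit:
{"api": "servo_tool", "payload": {
  "targets": [
    {"hand":-1,"x":-0.002,"y":0.002,"z":0.02,"roll":0},
    {"hand":-1,"x":-0.002,"y":0.002,"z":0.05,"roll":0},
    {"hand":-1,"x":-0.002,"y":0.002,"z":0.08,"roll":0},
    {"hand":-1,"x":-0.002,"y":0.002,"z":0.11,"roll":0},
    {"hand":-1,"x":-0.002,"y":0.002,"z":0.14,"roll":0},
    {"hand":-1,"x":-0.002,"y":0.002,"z":0.165,"roll":0},
    {"hand":-1,"x":-0.002,"y":0.002,"z":0.18,"roll":0},
    {"hand":-1,"x":-0.002,"y":0.002,"z":0.19,"roll":0},
    {"hand":-1,"x":-0.002,"y":0.002,"z":0.19,"roll":0},
    {"hand":-1,"x":-0.002,"y":0.002,"z":0.19,"roll":0}
  ]
}}

```text
time: 11.55
tool_pos: [0.4987, -0.2494, 0.0214]
tcp_rot: [3.085, 0.592, 0.0]
wrist_force: [0.2, -0.9, -0.4]
width: 1.001
grip_force: 0.0
```

Run:
```python
from h import *
rel([.4998,-.2486,.0215],-68.3)
s=snap('scene','s4')
cv2.imwrite('pics/c4.png',cv2.resize(s[280:400,200:350,::-1],None,fx=4.5,fy=4.5,interpolation=cv2.INTER_CUBIC))
```

```text
t 11.55 tcp [ 0.4987 -0.2494  0.0214] tooly deg -68.29 tilt [ 1.e-04 -1.e-04 -1.e+00] w 1.001
fractions [ 0.0027 -0.0007 -0.0002]
roll frac (about tool z, down) 0.0 alt -1.0
```

View pics/c4.png

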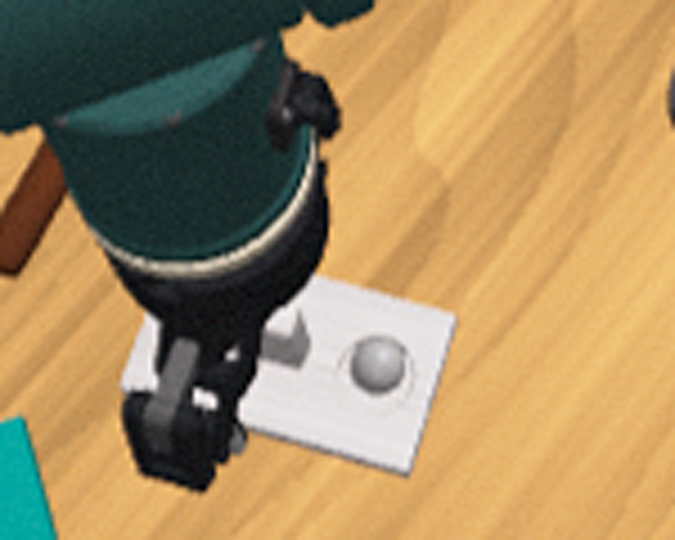

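The fingers straddle the grip, and the ball lies in the pocket at crop (380,365). Closing gently.

Emit:
{"api": "servo_tool", "payload": {
  "targets": [
    {"hand":-0.6,"x":0,"y":0,"z":0,"roll":0},
    {"hand":-0.2,"x":0,"y":0,"z":0,"roll":0},
    {"hand":0.2,"x":0,"y":0,"z":0,"roll":0},
    {"hand":0.4,"x":0,"y":0,"z":0,"roll":0},
    {"hand":0.5,"x":0,"y":0,"z":0,"roll":0},
    {"hand":0.55,"x":0,"y":0,"z":0,"roll":0},
    {"hand":0.6,"x":0,"y":0,"z":0,"roll":0},
    {"hand":0.64,"x":0,"y":0,"z":0,"roll":0},
    {"hand":0.68,"x":0,"y":0,"z":0,"roll":0},
    {"hand":0.72,"x":0,"y":0,"z":0,"roll":0}
  ],
  "grip_force": 30
}}

```text
time: 12.43
tool_pos: [0.4986, -0.2496, 0.0214]
tcp_rot: [3.085, 0.591, 0.0]
wrist_force: [-0.5, -0.4, 0.5]
width: 0.158
grip_force: 29.9
```

Emit:
{"api": "servo_tool", "payload": {
  "targets": [
    {"hand":0.8,"x":0,"y":0,"z":0,"roll":0},
    {"hand":1,"x":0,"y":0,"z":0,"roll":0},
    {"hand":1,"x":0,"y":0,"z":0,"roll":0},
    {"hand":1,"x":0,"y":0,"z":0,"roll":0},
    {"hand":1,"x":0,"y":0,"z":0,"roll":0}
  ]
}}

```text
time: 12.85
tool_pos: [0.4986, -0.2495, 0.0214]
tcp_rot: [3.085, 0.591, 0.0]
wrist_force: [0.8, -1.7, 0.4]
width: 0.159
grip_force: 29.9
```

Emit:
{"api": "servo_tool", "payload": {
  "targets": [
    {"hand":1,"x":0,"y":0,"z":0,"roll":0},
    {"hand":1,"x":0,"y":0,"z":0,"roll":0},
    {"hand":1,"x":0,"y":0,"z":0,"roll":0}
  ],
  "grip_force": 80
}}

```text
time: 13.1
tool_pos: [0.4987, -0.2495, 0.0215]
tcp_rot: [3.085, 0.591, 0.001]
wrist_force: [0.9, -1.8, 1.0]
width: 0.153
grip_force: 78.7
```

Emit:
{"api": "servo_tool", "payload": {
  "targets": [
    {"hand":1,"x":0,"y":0,"z":-0.001,"roll":0},
    {"hand":1,"x":0,"y":0,"z":-0.004,"roll":0},
    {"hand":1,"x":0,"y":0,"z":-0.009,"roll":0},
    {"hand":1,"x":0,"y":0,"z":-0.016,"roll":0},
    {"hand":1,"x":0,"y":0,"z":-0.024,"roll":0},
    {"hand":1,"x":0,"y":0,"z":-0.032,"roll":0},
    {"hand":1,"x":0,"y":0,"z":-0.039,"roll":0},
    {"hand":1,"x":0,"y":0,"z":-0.044,"roll":0},
    {"hand":1,"x":0,"y":0,"z":-0.047,"roll":0},
    {"hand":1,"x":0,"y":0,"z":-0.048,"roll":0}
  ]
}}

```text
time: 13.93
tool_pos: [0.4987, -0.2495, 0.0458]
tcp_rot: [3.085, 0.591, 0.001]
wrist_force: [-0.1, -0.2, -2.4]
width: 0.153
grip_force: 77.9
```

Run:
```python
from h import *
rel([.6303,.2462,.1435])
s=snap('scene','s5')
cv2.imwrite('pics/c5.png',cv2.resize(s[280:400,200:350,::-1],None,fx=4.5,fy=4.5,interpolation=cv2.INTER_CUBIC))
```

```text
t 13.93 tcp [ 0.4987 -0.2495  0.0458] tooly deg -68.29 tilt [ 7.e-04 -4.e-04 -1.e+00] w 0.153
fractions [ 0.6112 -0.8236 -0.1956]
```

View pics/c5.png

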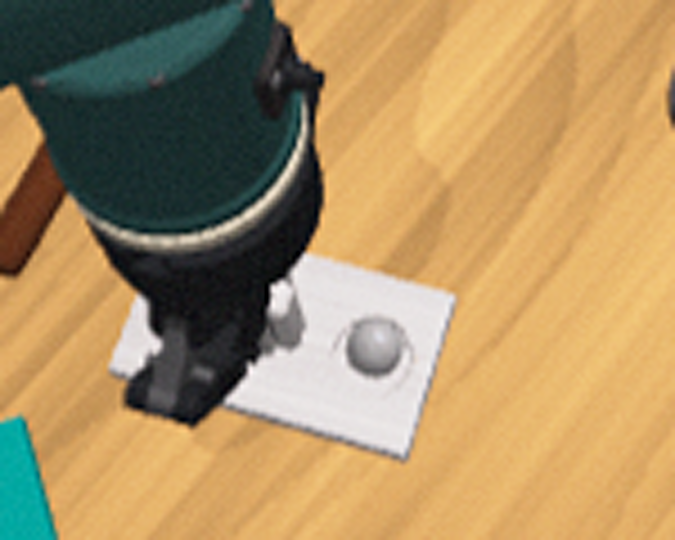

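The tray is off the bench, it looks level, and the ball is still in the pocket at crop (378,346). Lifting the rest of the way, then traversing smoothly.

Emit:
{"api": "servo_tool", "payload": {
  "targets": [
    {"hand":1,"x":0,"y":0,"z":-0.003,"roll":0},
    {"hand":1,"x":0,"y":0,"z":-0.011,"roll":0},
    {"hand":1,"x":0,"y":0,"z":-0.025,"roll":0},
    {"hand":1,"x":0,"y":0,"z":-0.043,"roll":0},
    {"hand":1,"x":0,"y":0,"z":-0.065,"roll":0},
    {"hand":1,"x":0,"y":0,"z":-0.087,"roll":0},
    {"hand":1,"x":0,"y":0,"z":-0.109,"roll":0},
    {"hand":1,"x":0,"y":0,"z":-0.13,"roll":0},
    {"hand":1,"x":0,"y":0,"z":-0.148,"roll":0},
    {"hand":1,"x":0,"y":0,"z":-0.164,"roll":0}
  ]
}}

```text
time: 14.82
tool_pos: [0.4988, -0.2495, 0.1289]
tcp_rot: [3.084, 0.591, 0.002]
wrist_force: [-0.2, 0.3, -2.5]
width: 0.154
grip_force: 77.9
```

Emit:
{"api": "servo_tool", "payload": {
  "targets": [
    {"hand":1,"x":0,"y":0,"z":-0.012,"roll":0},
    {"hand":1,"x":0,"y":0,"z":-0.021,"roll":0},
    {"hand":1,"x":0,"y":0,"z":-0.027,"roll":0},
    {"hand":1,"x":0,"y":0,"z":-0.03,"roll":0},
    {"hand":1,"x":0,"y":0,"z":-0.03,"roll":0}
  ]
}}

```text
time: 15.23
tool_pos: [0.4984, -0.2493, 0.1423]
tcp_rot: [-3.085, -0.591, 0.0]
wrist_force: [-0.1, -0.8, -3.9]
width: 0.154
grip_force: 77.9
```

```bash
python3 -c "
from h import *
rel([.6303,.2462,.1435])"
```

```text
t 15.23 tcp [ 0.4984 -0.2493  0.1423] tooly deg -68.3 tilt [-1.e-04  1.e-04 -1.e+00] w 0.154
fractions [ 0.6116 -0.8232 -0.0024]
```

Emit:
{"api": "servo_tool", "payload": {
  "targets": [
    {"hand":1,"x":0.0015,"y":-0.002,"z":0,"roll":0},
    {"hand":1,"x":0.006,"y":-0.008,"z":0,"roll":0},
    {"hand":1,"x":0.0135,"y":-0.018,"z":0,"roll":0},
    {"hand":1,"x":0.024,"y":-0.032,"z":0,"roll":0},
    {"hand":1,"x":0.0375,"y":-0.05,"z":0,"roll":0},
    {"hand":1,"x":0.0525,"y":-0.07,"z":0,"roll":0},
    {"hand":1,"x":0.0675,"y":-0.09,"z":0,"roll":0},
    {"hand":1,"x":0.0825,"y":-0.11,"z":0,"roll":0},
    {"hand":1,"x":0.0975,"y":-0.13,"z":0,"roll":0},
    {"hand":1,"x":0.1125,"y":-0.15,"z":0,"roll":0}
  ]
}}

```text
time: 16.07
tool_pos: [0.5233, -0.1572, 0.1423]
tcp_rot: [-3.085, -0.592, -0.0]
wrist_force: [0.7, -0.3, -3.7]
width: 0.153
grip_force: 77.9
```

Emit:
{"api": "servo_tool", "payload": {
  "targets": [
    {"hand":1,"x":0.015,"y":-0.02,"z":0,"roll":0},
    {"hand":1,"x":0.03,"y":-0.04,"z":0,"roll":0},
    {"hand":1,"x":0.045,"y":-0.06,"z":0,"roll":0},
    {"hand":1,"x":0.06,"y":-0.08,"z":0,"roll":0},
    {"hand":1,"x":0.075,"y":-0.1,"z":0,"roll":0},
    {"hand":1,"x":0.09,"y":-0.12,"z":0,"roll":0},
    {"hand":1,"x":0.105,"y":-0.14,"z":0,"roll":0},
    {"hand":1,"x":0.12,"y":-0.16,"z":0,"roll":0},
    {"hand":1,"x":0.135,"y":-0.18,"z":0,"roll":0},
    {"hand":1,"x":0.15,"y":-0.2,"z":0,"roll":0}
  ]
}}

```text
time: 16.9
tool_pos: [0.556, -0.037, 0.1423]
tcp_rot: [3.085, 0.591, -0.0]
wrist_force: [0.8, -0.6, -2.5]
width: 0.153
grip_force: 77.9
```

Emit:
{"api": "servo_tool", "payload": {
  "targets": [
    {"hand":1,"x":0.015,"y":-0.02,"z":0,"roll":0},
    {"hand":1,"x":0.03,"y":-0.04,"z":0,"roll":0},
    {"hand":1,"x":0.045,"y":-0.06,"z":0,"roll":0},
    {"hand":1,"x":0.06,"y":-0.08,"z":0,"roll":0},
    {"hand":1,"x":0.075,"y":-0.1,"z":0,"roll":0},
    {"hand":1,"x":0.09,"y":-0.12,"z":0,"roll":0},
    {"hand":1,"x":0.105,"y":-0.14,"z":0,"roll":0},
    {"hand":1,"x":0.12,"y":-0.16,"z":0,"roll":0},
    {"hand":1,"x":0.135,"y":-0.18,"z":0,"roll":0},
    {"hand":1,"x":0.15,"y":-0.2,"z":0,"roll":0}
  ]
}}

```text
time: 17.73
tool_pos: [0.5887, 0.0837, 0.1422]
tcp_rot: [3.085, 0.591, -0.0]
wrist_force: [-0.4, -0.8, -2.7]
width: 0.151
grip_force: 77.9
```

```bash
python3 -c "
from h import *
rel([.6303,.2462,.1435])"
```

```text
t 17.73 tcp [0.5887 0.0837 0.1422] tooly deg -68.3 tilt [-0.e+00 -1.e-04 -1.e+00] w 0.151
fractions [ 0.1975 -0.2713 -0.0025]
```

Emit:
{"api": "servo_tool", "payload": {
  "targets": [
    {"hand":1,"x":0.015,"y":-0.02,"z":0,"roll":0},
    {"hand":1,"x":0.03,"y":-0.04,"z":0,"roll":0},
    {"hand":1,"x":0.045,"y":-0.06,"z":0,"roll":0},
    {"hand":1,"x":0.06,"y":-0.08,"z":0,"roll":0},
    {"hand":1,"x":0.075,"y":-0.1,"z":0,"roll":0},
    {"hand":1,"x":0.09,"y":-0.12,"z":0,"roll":0},
    {"hand":1,"x":0.105,"y":-0.14,"z":0,"roll":0},
    {"hand":1,"x":0.12,"y":-0.16,"z":0,"roll":0},
    {"hand":1,"x":0.134,"y":-0.179,"z":0,"roll":0},
    {"hand":1,"x":0.146,"y":-0.196,"z":0,"roll":0}
  ]
}}

```text
time: 18.57
tool_pos: [0.6203, 0.2019, 0.1422]
tcp_rot: [-3.085, -0.592, -0.0]
wrist_force: [0.6, 0.9, -3.5]
width: 0.152
grip_force: 77.9
```

Emit:
{"api": "servo_tool", "payload": {
  "targets": [
    {"hand":1,"x":0.0105,"y":-0.015,"z":0,"roll":0},
    {"hand":1,"x":0.0195,"y":-0.028,"z":0,"roll":0},
    {"hand":1,"x":0.027,"y":-0.039,"z":0,"roll":0},
    {"hand":1,"x":0.033,"y":-0.048,"z":0,"roll":0},
    {"hand":1,"x":0.0375,"y":-0.055,"z":0,"roll":0},
    {"hand":1,"x":0.0405,"y":-0.06,"z":0,"roll":0},
    {"hand":1,"x":0.042,"y":-0.063,"z":0,"roll":0},
    {"hand":1,"x":0.0425,"y":-0.064,"z":0,"roll":0},
    {"hand":1,"x":0.0425,"y":-0.064,"z":0,"roll":0},
    {"hand":1,"x":0.0425,"y":-0.064,"z":0,"roll":0}
  ]
}}

```text
time: 19.4
tool_pos: [0.6278, 0.2378, 0.1423]
tcp_rot: [3.085, 0.591, -0.0]
wrist_force: [0.1, -0.7, -2.7]
width: 0.15
grip_force: 77.9
```

Emit:
{"api": "servo_tool", "payload": {
  "targets": [
    {"hand":1,"x":0,"y":0,"z":0,"roll":0},
    {"hand":1,"x":0,"y":0,"z":0,"roll":0},
    {"hand":1,"x":0,"y":0,"z":0,"roll":0},
    {"hand":1,"x":0,"y":0,"z":0,"roll":0},
    {"hand":1,"x":0,"y":0,"z":0,"roll":0},
    {"hand":1,"x":0,"y":0,"z":0,"roll":0}
  ]
}}

```text
time: 19.9
tool_pos: [0.6279, 0.2381, 0.1423]
tcp_rot: [-3.085, -0.591, 0.0]
wrist_force: [-0.0, -0.2, -3.4]
width: 0.155
grip_force: 77.9
```

Run:
```python
from h import *
rel([.6303,.2462,.1435])
s=snap('scene','s6')
cv2.imwrite('pics/c6.png',cv2.resize(s[120:340,320:540,::-1],None,fx=2.7,fy=2.7,interpolation=cv2.INTER_CUBIC))
```

```text
t 19.9 tcp [0.6279 0.2381 0.1423] tooly deg -68.3 tilt [-0.  0. -1.] w 0.155
fractions [ 0.0105 -0.0133 -0.0024]
```

View pics/c6.png

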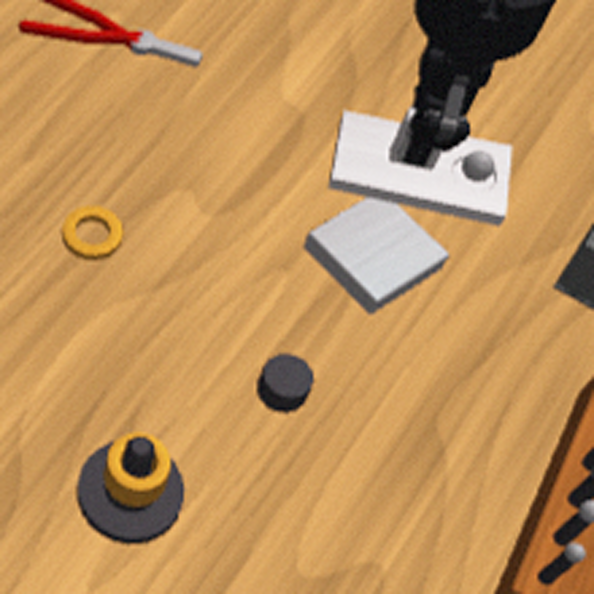

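The ball is in the pocket at crop (478,165), the sleeve is seated at (138,470), and the tray is held above the block. A small trim, then I'll hand in.

Emit:
{"api": "servo_tool", "payload": {
  "targets": [
    {"hand":1,"x":0.001,"y":-0.001,"z":0,"roll":0},
    {"hand":1,"x":0.003,"y":-0.003,"z":0,"roll":0},
    {"hand":1,"x":0.005,"y":-0.006,"z":0,"roll":0},
    {"hand":1,"x":0.007,"y":-0.009,"z":0,"roll":0},
    {"hand":1,"x":0.009,"y":-0.012,"z":0,"roll":0},
    {"hand":1,"x":0.01,"y":-0.013,"z":0,"roll":0},
    {"hand":1,"x":0.01,"y":-0.013,"z":0,"roll":0},
    {"hand":1,"x":0.01,"y":-0.013,"z":0,"roll":0},
    {"hand":1,"x":0.01,"y":-0.013,"z":0,"roll":0},
    {"hand":1,"x":0.01,"y":-0.013,"z":0,"roll":0}
  ]
}}

```text
time: 20.78
tool_pos: [0.6301, 0.2459, 0.1423]
tcp_rot: [3.085, 0.591, -0.0]
wrist_force: [-0.3, -0.3, -3.8]
width: 0.157
grip_force: 77.9
```

Emit:
{"api": "servo_tool", "payload": {
  "targets": [
    {"hand":1,"x":0,"y":0,"z":0,"roll":0},
    {"hand":1,"x":0,"y":0,"z":0,"roll":0},
    {"hand":1,"x":0,"y":0,"z":0,"roll":0},
    {"hand":1,"x":0,"y":0,"z":0,"roll":0},
    {"hand":1,"x":0,"y":0,"z":0,"roll":0},
    {"hand":1,"x":0,"y":0,"z":0,"roll":0}
  ]
}}

```text
time: 21.28
tool_pos: [0.6301, 0.2459, 0.1423]
tcp_rot: [3.085, 0.591, -0.0]
wrist_force: [-0.8, 0.2, -2.8]
width: 0.15
grip_force: 77.9
```

```bash
python3 -c "
from h import *
rel([.6303,.2462,.1435]);print(ticket.finish_job())"
```

```text
t 21.28 tcp [0.6301 0.2459 0.1423] tooly deg -68.3 tilt [-1.e-04 -0.e+00 -1.e+00] w 0.15
fractions [ 0.0006 -0.0003 -0.0024]
the job is handed in; nothing more can be done
None
```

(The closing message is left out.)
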